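# Prop open the bin of spray-can caps

### The job

Open the red-lidded bin of spray-can caps by its knob and prop the lid on its stay: raise it nearly as far as it goes so that the steel leg drops into its notch, then ease it back onto the leg and let go, so that it stays open by itself for a hand to scoop inside. Do not let the lid slam. Leave the blue-lidded bin shut.

Things in the scene. Friction and masses are not known exactly. Their poses are not given: they have to be found in the camera images.
- red_lid (a joint): Angle (rad) of the red lid (188 x 172 x 10 mm, 0.25 to 0.5 kg): 0 shut and level, growing as its near edge swings up and away from the robot, hard stop at 1.40. The hinge is free: let go, it falls shut unless propped. Once raised past 1.28, its stay's foot has dropped in the notch; lowered from there it comes to rest on the stay at about 1.15 and stays.
- red_lid_knob (a point): Centre of the red lid's knob, a black cylinder 24 mm thick, 40 mm long on a thin stem near the lid's front edge, 35 mm above the lid's top. Its y axis is the cylinder's, parallel to the hinge; pinched by its flat ends it can turn in the fingers. Lid shut: 175 mm above the table, 155 mm nearer than the hinge, 45 mm higher; x level towards the hinge, z up; axes turn with the lid.
- red_lid_hinge (a point): Middle of the red lid's hinge line, fixed, 130 mm above the table on the far wall of its plywood bin (180 deep, 170 wide, 130 mm high). y along the hinge; lid shut: x away from the bin, z up. Stay: a 100 mm steel leg pinned to the lid's side at the bin's left seen from the robot; its foot slides along a ledge outside the bin and drops in the notch by itself.
- blue_lid (a joint): Angle (rad) of the blue lid of a second fixed bin of the same build, standing beside the first on either side: 0 = shut. Not to be opened.

How it is judged (in metres and radians):
At the end, for the whole second after the job is handed in: The red lid rests on its stay, still, at 1.15 rad open (between 1.07 and 1.23), and the blue lid is shut (below 0.05 rad) (value of joint red_lid between 1.07 and 1.23 rad and velocity of joint red_lid between -0.05 and 0.05 rad/s and value of joint blue_lid below 0.05 rad); the robot touches nothing.
It fails at once if the red lid slams (falls at more than 4 rad/s) (velocity of joint red_lid below -4 rad/s).
It fails at once if the blue lid is lifted by more than 0.15 rad (value of joint blue_lid above 0.15 rad).
It also fails if it takes over 35 s, if anything falls off the work surface, if the arm or the gripper's body presses on something with over 40 N, if the wrist force passes 120 N, or if a joint passes its speed limit or range.

### The arm

A 6-joint arm with a two-finger parallel gripper is mounted at the origin on the work surface. World frame = base frame: x ahead of the robot, y to its left, z up, the work surface at z = 0. Lengths are in mm, angles in rad, forces in N, time in s.
With the tool pointing down it reaches from about 275 to 750 mm from the base axis. Payload 10.2 kg.
Tool frame: the origin (TCP) lies midway between the tips of the shut fingers; the grasp point (between the pads) lies 19 mm behind it; z points along the fingers, y is the line along which they close (so a half turn about z gives the same grasp; the last joint's range is limited). The gripper opens to 85 mm and grips with 20 to 120 N. Pads are 22 mm wide; open, the fingers measure 114 mm over their backs; the gripper's body (76 mm by 85 mm) begins 54 mm behind the grasp point. The pads swing forward as they close: fully open they stand 13 mm farther back than shut.
Start: joints at [0.968, 0.313, 1.498, -0, 1.331, -0.223], TCP at [194.649, 487.589, 231.294] pointing down, gripper open.
Joint ranges: [-2.94, 2.94], [-0.97, 2.17], [0.19, 2.56], [-1.23, 4.37], [0.02, 3.11], [-2.88, 2.88]. Speed limits (rad/s): [2.39, 2.39, 3.01, 3.14, 3.14, 3.14].

### API

Orientations are given as a unit quaternion [w, x, y, z].
In Python, from rig import ctrl gives the robot as it stands.
- The arm moves only by the tool send_rows, never from a script. Its argument "targets" is a list of rows, each a list of 7 numbers: the closure, from -1 (fully open) to 1 (shut), so that 0 is half open, then the shift along the tool's x, y, z in m, then the turn, a rotation vector about the tool's x, y, z in rad. In form: [[claw, dx, dy, dz, ax, ay, az], ...]. A call has exactly 10 rows; each row shifts and turns the commanded pose from where the row before left it, along the tool's axes as they then stand; what a row does not reach is not made up. A row lasts 1/8 s, in which the tool goes at most 62.5 mm and 10.7 degrees, less where a joint would pass 70% of its speed; a pose out of reach is approached as far as the arm can. A call with a gripper value outside its range is refused whole. The fingers move at their own pace and stop on an object; "squeeze" is the grip in N (left out, the last holds). Time passes only in rows, so rows that do not move let the fingers close, or fill a call up. It gives the time, the measured TCP pose, the force, the opening and the grip force at its end, in the units of the state.
- ctrl.sense(): the state, without advancing time (a new reading comes with each control period).
- ctrl.capture(name): name is "side" or "top" or "wrist"; returns a dict with "img" (384x512x3 uint8, red, green, blue), "camera_matrix" (3x3 intrinsics, pixels), "R" (3x3) and "t" (3): a world point X has camera coordinates R X + t. Camera axes: x right, y down, z forward; pixel columns grow to the right and rows downward; lengths in mm; the calibration is good to about 2 mm. A picture is of the moment at which its call begins. There is no depth.
- ctrl.finish_job(): hands the job in; it is judged then, once.
Trained networks look in a picture, given as the dict that the camera call returned (one of the last four; its "shot" number tells which), for a name from the list of things; names that differ only in an ending like _2 or _b are one class to them, and where a whole thing is asked for, a point or a joint stands for the part that bears it (a point fixed in the world has none). Each returns a list of dicts, best first, with "score" (0 to 1); they miss things now and then, are a little off and sometimes report something else, mostly with a low value. They report only what shows in the picture. A call takes as long as a camera call.
- ctrl.boxes_of(query, picture): "extent" ([left, top, width, height] in pixels, round what is visible of it).
- ctrl.landmark_of(query, picture): "point" ([column, row] in pixels: a listed point, or the origin of a listed thing).
The state is a dict: "time_s": time; "joints": joint angles; "dq": joint speeds; "tau": joint torques, N m; "eef_pos": TCP position; "ee_rot": TCP orientation; "force": force on the tool from outside, world axes, zero at the start; "wrist_torque": the same for the moment, N m; "grip_width": opening from 0.0 (shut) to 1.0 (fully open); "grip_force": force on a finger pad.
Only numpy, scipy, OpenCV 4.12 (cv2) and the standard library are available. Lean on these libraries where they do the work, as an engineer would, in place of code of your own. Each camera call takes 0.05 s, during which the arm holds its last target. There are 200 camera calls.

## Working session

There is one attempt and no reset: what is moved stays moved. The work goes in short steps, Python scripts to look and compute and a tool call to move; the robot and the scene stay as the last step left them, time stands still between calls to the robot, and variables do not carry over. Pictures are saved under pics/ and viewed, at most 10 in all, crops included, and the job is handed in when it is done.

Besides the shell and the picture viewer there is one more tool, called after "Call:" in YAML: its name, and indented under it one key for each argument. send_rows: Moves the arm, as the interface text tells. Its arguments: {"type":"object","properties":{"targets":{"type":"array"},"squeeze":{"type":"number"}},"required":["targets"]}

```bash
mkdir -p pics
cat > h.py <<'E'
import numpy as np, cv2
from rig import ctrl
def ray(p,c):
    d=np.linalg.inv(c["camera_matrix"])@np.array([p[0],p[1],1.]); R=np.array(c["R"]);t=np.array(c["t"])
    d=R.T@d; return -R.T@t, d/np.linalg.norm(d)
def at_z(p,c,z):
    o,d=ray(p,c); return o+d*(z-o[2])/d[2]
def tri(obs):
    A=np.zeros((3,3));b=np.zeros(3)
    for p,c in obs:
        o,d=ray(p,c);M=np.eye(3)-np.outer(d,d);A+=M;b+=M@o
    x=np.linalg.solve(A,b); return x,[np.linalg.norm((np.eye(3)-np.outer(ray(p,c)[1],ray(p,c)[1]))@(x-ray(p,c)[0])) for p,c in obs]
E
python3 - <<'E'
from h import *
ims=[];best={}
for n in("top","side"):
    c=ctrl.capture(n); im=c["img"][:,:,::-1].copy()
    for q in("red_lid_knob","red_lid_hinge"):
        L=ctrl.landmark_of(q,c)
        for l in L[:3]:
            z=175 if 'knob' in q else 130
            print(n,q,l["score"],np.round(l["point"],1),at_z(l["point"],c,z).round(1))
        if L: best.setdefault(q,[]).append((L[0]["point"],c)); cv2.circle(im,tuple(int(v) for v in L[0]["point"]),3,(0,255,0),1)
    for q in("red_lid","blue_lid"):
        for b in ctrl.boxes_of(q,c)[:2]: print(n,q,b)
    ims.append(im)
for q,o in best.items():
    if len(o)>1: print(q,tri(o))
cv2.imwrite("pics/a.png",cv2.resize(np.hstack(ims),(800,300)))
s=ctrl.sense();print(s["eef_pos"],s["ee_rot"],s["time_s"],s["grip_width"])
E
```

```text
top red_lid_knob 0.97 [348.3 213.3] [ 488.6 -222.4  175. ]
top red_lid_hinge 0.72 [358.9 148. ] [ 631.9 -254.9  130. ]
top red_lid {'extent': [297.3, 140.8, 101.5, 99.5], 'score': 0.94}
top blue_lid {'extent': [110.3, 156.0, 89.3, 95.6], 'score': 0.79}
top blue_lid {'extent': [298.4, 139.5, 95.7, 103.5], 'score': 0.4}
side red_lid_knob 0.8 [255.5 328.8] [ 478.8 -229.1  175. ]
side red_lid_hinge 0.76 [345.  320.2] [ 638.4 -242.2  130. ]
side red_lid {'extent': [229.1, 278.2, 136.8, 105.3], 'score': 0.87}
side blue_lid {'extent': [158.3, 145.1, 100.6, 72.3], 'score': 0.86}
red_lid_knob (array([ 485.04262887, -224.08705283,  163.06349479]), [np.float64(4.078955850633515), np.float64(4.078955850633613)])
red_lid_hinge (array([ 629.27542929, -250.47045209,  150.08120826]), [np.float64(0.995049551667863), np.float64(0.9950495516680568)])
[194.66491978 487.56906658 231.27595533] [ 3.54851462e-07  1.88785134e-01  9.82018417e-01 -3.49644917e-05] 0.5 0.9989428383943891
```

View pics/a.png

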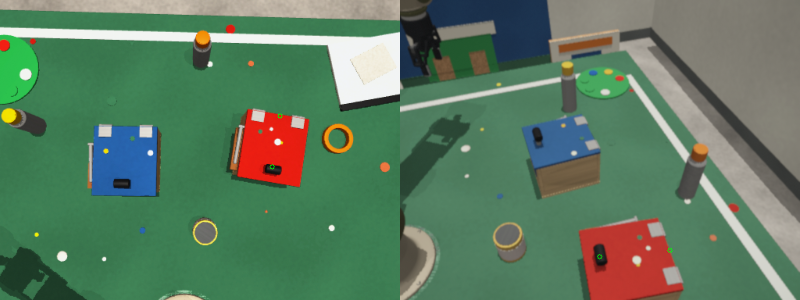

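The picture shows the blue bin at the left (top view about 125,160) and the red one at the right (about 272,150). The red bin is turned a few degrees, and its knob is at (272,169) in the top view. Next I'll refine the yaw and knob by segmentation.

Run:
```python
from h import *
obs=[]
for n,kp in(("top",(348,213)),("side",(255,328))):
    c=ctrl.capture(n); im=c["img"]; hsv=cv2.cvtColor(im,cv2.COLOR_RGB2HSV)
    m=(((hsv[...,0]<8)|(hsv[...,0]>172))&(hsv[...,1]>150)&(hsv[...,2]>90)).astype(np.uint8)
    cs,_=cv2.findContours(m,0,2); k=max(cs,key=cv2.contourArea); h=cv2.convexHull(k)
    P=np.array([at_z(p[0],c,140)[:2] for p in h],np.float32)
    print(n,"lid rect at z140",cv2.minAreaRect(P))
    q=cv2.approxPolyDP(h,5,True)[:,0]; print([(tuple(p),at_z(p,c,140)[:2].round(0)) for p in q])
    d=(im.max(2)<70).astype(np.uint8); nl,lab,st,ce=cv2.connectedComponentsWithStats(d)
    for i in range(1,nl):
        if np.hypot(*(ce[i]-kp))<15 and st[i,4]>20: print("knob blob",st[i],ce[i],at_z(ce[i],c,175).round(1)); obs.append((ce[i],c))
if len(obs)==2: print(tri(obs))
```

```text
top lid rect at z140 ((542.2330322265625, -232.28390502929688), (172.79750061035156, 187.29788208007812), 81.65245056152344)
[((np.int32(317), np.int32(140)), array([ 645., -162.])), ((np.int32(395), np.int32(153)), array([ 621., -330.])), ((np.int32(383), np.int32(238)), array([ 439., -304.])), ((np.int32(303), np.int32(224)), array([ 465., -134.]))]
knob blob [339 210  21  14 228] [348.81578947 216.47368421] [ 482.1 -223.5  175. ]
side lid rect at z140 ((540.7699584960938, -234.76461791992188), (172.93724060058594, 187.34817504882812), 81.35327911376953)
[((np.int32(329), np.int32(280)), array([ 644., -165.])), ((np.int32(361), np.int32(371)), array([ 618., -332.])), ((np.int32(302), np.int32(383)), array([ 523., -320.])), ((np.int32(244), np.int32(383)), array([ 439., -291.])), ((np.int32(229), np.int32(296)), array([ 462., -139.]))]
knob blob [248 313  17  27 342] [255.83040936 326.25730994] [ 480.8 -225.1  175. ]
(array([ 481.73993139, -223.92656034,  172.32358735]), [np.float64(0.49188415104611827), np.float64(0.49188415104606126)])
```

Call:
send_rows:
  targets:
    - [-1,-0.033,-0.0346,-0.01,0,0,0]
    - [-1,-0.033,-0.0346,-0.01,0,0,0]
    - [-1,-0.033,-0.0346,0,0,0,0]
    - [-1,-0.033,-0.0346,0,0,0,0]
    - [-1,-0.033,-0.0346,0,0,0,0]
    - [-1,-0.033,-0.0346,0,0,0,0]
    - [-1,-0.033,-0.0346,0,0,0,0]
    - [-1,-0.033,-0.0346,0,0,0,0]
    - [-1,-0.033,-0.0346,0,0,0,0]
    - [-1,-0.033,-0.0346,0,0,0,0]
  squeeze: 50

```text
time_s: 1.85
eef_pos: [373.2, 42.3, 251.5]
ee_rot: [0.0, 0.189, 0.982, 0.0]
force: [1.0, 0.8, 1.0]
grip_width: 1.001
grip_force: 0.0
```

Call:
send_rows:
  targets:
    - [-1,-0.033,-0.0346,0,0,0,0]
    - [-1,-0.033,-0.0346,0,0,0,0]
    - [-1,-0.033,-0.0346,0,0,0,0]
    - [-1,-0.033,-0.0346,0,0,0,0]
    - [-1,-0.033,-0.0346,0,0,0,0]
    - [-1,-0.033,-0.0346,0,0,0,0]
    - [-1,0,0,0,0,0,-0.117]
    - [-1,0,0,0,0,0,-0.117]
    - [-1,0,0,0,0,0,0]
    - [-1,0,0,0,0,0,0]

```text
time_s: 3.1
eef_pos: [479.8, -222.2, 251.4]
ee_rot: [0.0, 0.074, 0.997, -0.0]
force: [0.4, 0.9, 0.2]
grip_width: 1.002
grip_force: 0.0
```

```bash
cat > st.py <<'E'
from h import *
from scipy.spatial.transform import Rotation as Ro
def st():
    s=ctrl.sense(); q=np.array(s["ee_rot"]); R=Ro.from_quat(q[[1,2,3,0]]).as_matrix(); p=np.array(s["eef_pos"])
    u=np.array([.9891,-.147,0]); H=np.array([634.9,-246.9,130])
    g=p-22*R[:,2]; d=g-H; th=np.arctan2(d[2],-d@u)-.2825
    print("t",s["time_s"],"p",p.round(1),"F",np.round(s["force"],1),"w",round(s["grip_width"],3),s["grip_force"],"\nR",R.round(3).tolist(),"\nth_est",round(th,3),"r",round(np.hypot(d[2],d@u),1)," tool-frame shift to knob",(R.T@(np.array([481.8,-224.1,175])-g)).round(1),"j",np.round(s["joints"],2))
    return s
E
python3 -c "from st import *;st()"
```

```text
t 3.1 p [ 479.8 -222.2  251.4] F [0.4 0.9 0.2] w 1.002 0.0 
R [[-0.989, 0.147, 0.0], [0.147, 0.989, -0.0], [-0.0, -0.0, -1.0]] 
th_est 0.457 r 212.7  tool-frame shift to knob [-2.3 -1.6 98.4] j [-0.66  0.31  1.45 -0.    1.38 -2.08]
```

Call:
send_rows:
  targets:
    - [-1,-0.002,-0.0016,0.03,0,0,0]
    - [-1,0,0,0.03,0,0,0]
    - [-1,0,0,0.02,0,0,0]
    - [-1,0,0,0.018,0,0,0]
    - [-1,0,0,0,0,0,0]
    - [0.9,0,0,0,0,0,0]
    - [0.9,0,0,0,0,0,0]
    - [0.9,0,0,0,0,0,0]
    - [0.9,0,0,0,0,0,0]
    - [0.9,0,0,0,0,0,0]

```text
time_s: 4.35
eef_pos: [481.7, -224.5, 154.1]
ee_rot: [0.0, 0.073, 0.997, -0.0]
force: [-2.3, -0.3, 5.9]
grip_width: 0.464
grip_force: 50.5
```

Run:
```python
from st import *
st()
a=ctrl.capture("side")["img"][200:,100:400];b=ctrl.capture("wrist")["img"]
cv2.imwrite("pics/b.png",np.hstack([cv2.resize(a,(400,300)),cv2.resize(b,(400,300))])[:,:,::-1])
# circular path steps in tool frame (dx=-u, dz=-up), mm
n=[0,.1,.2,.3,.4,.5,.6,.7,.8,.9,1.0,1.1,1.2,1.26,1.33,1.25,1.17,1.14]
p=[(161.4*np.cos(.2825+t),161.4*np.sin(.2825+t)) for t in n]
print([(n[i+1],round(p[i+1][0]-p[i][0],1),round(-(p[i+1][1]-p[i][1]),1)) for i in range(len(n)-1)])
```

```text
t 4.35 p [ 481.7 -224.5  154.1] F [-2.3 -0.3  5.9] w 0.464 50.48604905605316 
R [[-0.989, 0.145, 0.001], [0.145, 0.989, -0.001], [-0.001, -0.001, -1.0]] 
th_est 0.007 r 161.6  tool-frame shift to knob [-0.   0.4  1.1] j [-0.66  0.4   1.59 -0.    1.15 -2.08]
[(0.1, np.float64(-5.3), np.float64(-15.2)), (0.2, np.float64(-6.8), np.float64(-14.6)), (0.3, np.float64(-8.2), np.float64(-13.9)), (0.4, np.float64(-9.5), np.float64(-13.0)), (0.5, np.float64(-10.8), np.float64(-12.0)), (0.6, np.float64(-11.9), np.float64(-10.9)), (0.7, np.float64(-13.0), np.float64(-9.6)), (0.8, np.float64(-13.9), np.float64(-8.3)), (0.9, np.float64(-14.6), np.float64(-6.8)), (1.0, np.float64(-15.2), np.float64(-5.4)), (1.1, np.float64(-15.7), np.float64(-3.8)), (1.2, np.float64(-16.0), np.float64(-2.2)), (1.26, np.float64(-9.7), np.float64(-0.6)), (1.33, np.float64(-11.3), np.float64(0.1)), (1.25, np.float64(12.9), np.float64(-0.0)), (1.17, np.float64(12.9), np.float64(1.0)), (1.14, np.float64(4.8), np.float64(0.6))]
```

View pics/b.png

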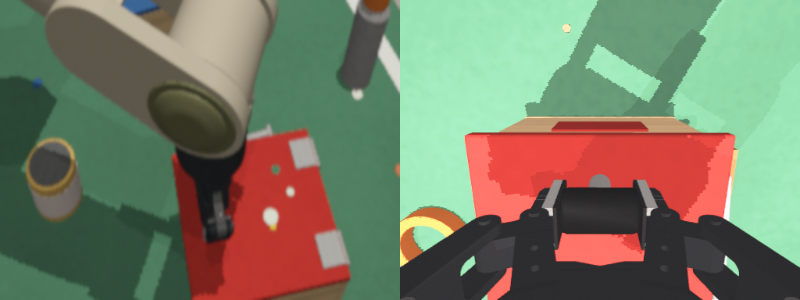

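The knob at (605,208) in the wrist view is held squarely between the pads, and the opening of 39 mm agrees. Now I'll lift along the arc.

Call:
send_rows:
  targets:
    - [0.9,-0.0053,0,-0.0152,0,0,0]
    - [0.9,-0.0068,0,-0.0146,0,0,0]
    - [0.9,-0.0082,0,-0.0139,0,0,0]
    - [0.9,-0.0095,0,-0.013,0,0,0]
    - [0.9,-0.0108,0,-0.012,0,0,0]
    - [0.9,-0.0119,0,-0.0109,0,0,0]
    - [0.9,-0.013,0,-0.0096,0,0,0]
    - [0.9,0,0,0,0,0,0]
    - [0.9,0,0,0,0,0,0]
    - [0.9,0,0,0,0,0,0]

```text
time_s: 5.7
eef_pos: [545.9, -233.8, 242.0]
ee_rot: [-0.0, 0.073, 0.997, -0.0]
force: [-1.0, -3.3, -4.0]
grip_width: 0.461
grip_force: 53.8
```

```bash
python3 -c "from st import *;st()"
```

```text
t 5.7 p [ 545.9 -233.8  242. ] F [-1.  -3.3 -4. ] w 0.461 53.78865301609039 
R [[-0.989, 0.146, -0.001], [0.146, 0.989, 0.0], [0.001, -0.0, -1.0]] 
th_est 0.697 r 161.4  tool-frame shift to knob [64.8  0.3 89. ] j [-0.6   0.46  1.26 -0.    1.42 -2.03]
```

Forces are small, and the arc fits (r 161.4). Next I'll go on to about 1.33.

Call:
send_rows:
  targets:
    - [0.9,-0.0139,0,-0.0083,0,0,0]
    - [0.9,-0.0146,0,-0.0068,0,0,0]
    - [0.9,-0.0152,0,-0.0054,0,0,0]
    - [0.9,-0.0157,0,-0.0038,0,0,0]
    - [0.9,-0.016,0,-0.0022,0,0,0]
    - [0.9,-0.0097,0,-0.0006,0,0,0]
    - [0.9,-0.0113,0,0.0001,0,0,0]
    - [0.9,0,0,0,0,0,0]
    - [0.9,0,0,0,0,0,0]
    - [0.9,0,0,0,0,0,0]

```text
time_s: 6.95
eef_pos: [641.4, -247.9, 269.6]
ee_rot: [0.0, 0.073, 0.997, -0.0]
force: [-1.9, -3.1, -0.2]
grip_width: 0.457
grip_force: 54.0
```

Run:
```python
from st import *
st()
c=ctrl.capture("side");a=c["img"]
L=ctrl.landmark_of("red_lid_knob",c);print(L[:1])
cv2.imwrite("pics/c.png",cv2.resize(a[180:,150:420],(794,600))[:,:,::-1])
```

```text
t 6.95 p [ 641.4 -247.9  269.6] F [-1.9 -3.1 -0.2] w 0.457 54.00251626968384 
R [[-0.989, 0.146, 0.0], [0.146, 0.989, -0.0], [-0.0, -0.0, -1.0]] 
th_est 1.329 r 161.7  tool-frame shift to knob [161.3   0.3 116.6] j [-0.54  0.69  0.82 -0.    1.63 -1.96]
[{'point': [362.0, 269.3], 'score': 0.6}]
```

View pics/c.png

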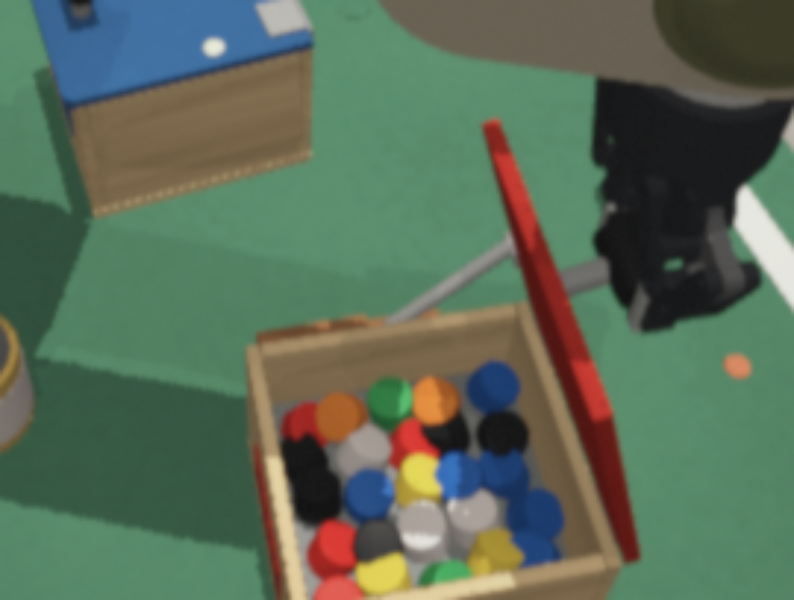

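The red lid stands nearly upright, with its edge running from (490,125) to (630,555) in the crop. The stay leg goes from (515,245) to the ledge at (395,320), and the blue lid is shut. I'll raise it a touch more for margin, then ease it back.

Call:
send_rows:
  targets:
    - [0.9,-0.004,0,0.0002,0,0,0]
    - [0.9,0,0,0,0,0,0]
    - [0.9,0,0,0,0,0,0]
    - [0.9,0.005,0,-0.0003,0,0,0]
    - [0.9,0.005,0,-0.0001,0,0,0]
    - [0.9,0.005,0,0,0,0,0]
    - [0.9,0.005,0,0.0002,0,0,0]
    - [0.9,0.004,0,0.0003,0,0,0]
    - [0.9,0.003,0,0.0003,0,0,0]
    - [0.9,0,0,0,0,0,0]

```text
time_s: 8.3
eef_pos: [619.4, -244.6, 269.0]
ee_rot: [0.001, 0.073, 0.997, -0.0]
force: [1.9, -5.5, -3.0]
grip_width: 0.459
grip_force: 52.9
```

Call:
send_rows:
  targets:
    - [0.9,0.002,0,0.0002,0,0,0]
    - [0.9,0.002,0,0.0002,0,0,0]
    - [0.9,0.001,0,0.0001,0,0,0]
    - [0.9,0,0,0,0,0,0]
    - [0.9,0,0,0,0,0,0]
    - [0.9,0,0,0,0,0,0]
    - [0.9,0,0,0,0,0,0]
    - [0.9,0,0,0,0,0,0]
    - [0.9,0,0,0,0,0,0]
    - [0.9,0,0,0,0,0,0]

```text
time_s: 9.55
eef_pos: [614.8, -244.0, 268.5]
ee_rot: [0.002, 0.073, 0.997, -0.0]
force: [3.4, -6.7, -2.2]
grip_width: 0.46
grip_force: 52.7
```

```bash
python3 -c "from st import *;st()"
```

```text
t 9.55 p [ 614.8 -244.   268.5] F [ 3.4 -6.7 -2.2] w 0.46 52.71880388259888 
R [[-0.989, 0.145, 0.004], [0.145, 0.989, -0.001], [-0.004, -0.001, -1.0]] 
th_est 1.162 r 161.8  tool-frame shift to knob [134.9   0.4 115. ] j [-0.55  0.61  0.95  0.    1.57 -1.98]
```

Call:
send_rows:
  targets:
    - [0.9,0.001,0,0.0001,0,0,0]
    - [0.9,0.001,0,0.0001,0,0,0]
    - [0.9,0.001,0,0.0001,0,0,0]
    - [0.9,0.001,0,0.0001,0,0,0]
    - [0.9,0,0,0,0,0,0]
    - [0.9,0,0,0,0,0,0]
    - [0.9,0,0,0,0,0,0]
    - [0.9,0,0,0,0,0,0]
    - [0.9,0,0,0,0,0,0]
    - [0.9,0,0,0,0,0,0]

```text
time_s: 10.8
eef_pos: [611.9, -243.6, 268.2]
ee_rot: [0.004, 0.073, 0.997, -0.001]
force: [11.8, -7.5, -4.0]
grip_width: 0.458
grip_force: 52.6
```

Run:
```python
from st import *
st()
c=ctrl.capture("side");a=c["img"]
cv2.imwrite("pics/d.png",cv2.resize(a[180:,150:420],(794,600))[:,:,::-1])
```

```text
t 10.8 p [ 611.9 -243.6  268.2] F [11.8 -7.5 -4. ] w 0.458 52.579718828201294 
R [[-0.989, 0.145, 0.007], [0.145, 0.989, -0.002], [-0.007, -0.001, -1.0]] 
th_est 1.143 r 161.9  tool-frame shift to knob [132.3   0.5 114.2] j [-0.56  0.6   0.97  0.    1.56 -1.98]
```

View pics/d.png

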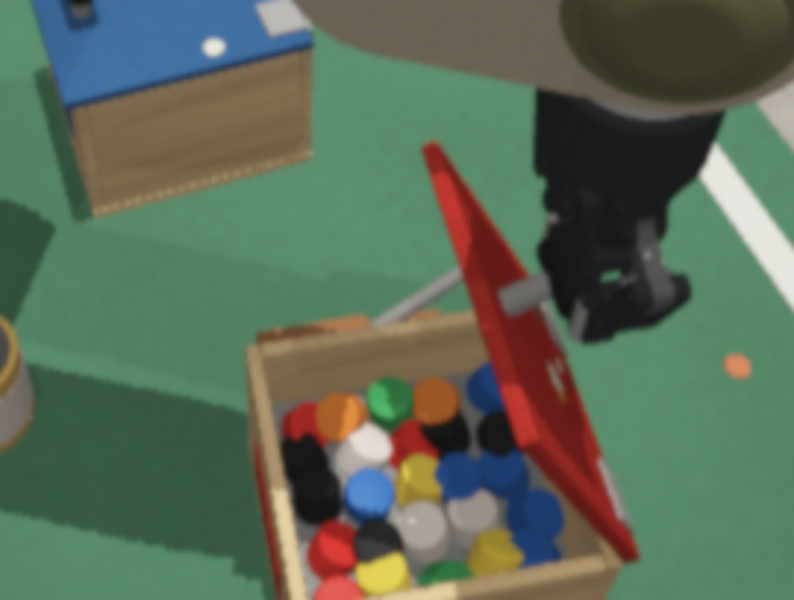

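The leg foot is still on the ledge at (375,325), and the push-back force rose from 3 to 12 N, so the lid is on the stay. I'll take the preload off, open, and withdraw upward.

Call:
send_rows:
  targets:
    - [0.9,-0.0015,0,0,0,0,0]
    - [0.9,-0.001,0,0,0,0,0]
    - [0.9,0,0,0,0,0,0]
    - [0.2,0,0,0,0,0,0]
    - [0,0,0,0,0,0,0]
    - [-0.3,0,0,0,0,0,0]
    - [-0.6,0,0,0,0,0,0]
    - [-1,0,0,0,0,0,0]
    - [-1,0,0,0,0,0,0]
    - [-1,0,0,0,0,0,0]

```text
time_s: 12.1
eef_pos: [612.5, -243.4, 268.0]
ee_rot: [0.0, 0.073, 0.997, 0.0]
force: [-0.1, -0.5, 0.7]
grip_width: 1.0
grip_force: 0.0
```

Call:
send_rows:
  targets:
    - [-1,-0.003,0,-0.01,0,0,0]
    - [-1,-0.003,0,-0.015,0,0,0]
    - [-1,-0.003,0,-0.02,0,0,0]
    - [-1,-0.003,0,-0.02,0,0,0]
    - [-1,0,0,-0.02,0,0,0]
    - [-1,0,0,-0.02,0,0,0]
    - [-1,0,0,-0.01,0,0,0]
    - [-1,0,0,0,0,0,0]
    - [-1,0,0,0,0,0,0]
    - [-1,0,0,0,0,0,0]

```text
time_s: 13.35
eef_pos: [624.3, -245.1, 382.6]
ee_rot: [-0.0, 0.073, 0.997, 0.0]
force: [0.6, 0.6, -0.3]
grip_width: 1.001
grip_force: 0.0
```

Run:
```python
from st import *
st()
a=ctrl.capture("side")["img"];b=ctrl.capture("top")["img"]
cv2.imwrite("pics/e.png",np.hstack([cv2.resize(a,(400,300)),cv2.resize(b,(400,300))])[:,:,::-1])
```

```text
t 13.35 p [ 624.3 -245.1  382.6] F [ 0.6  0.6 -0.3] w 1.001 0.0 
R [[-0.989, 0.145, -0.001], [0.145, 0.989, 0.0], [0.001, 0.0, -1.0]] 
th_est 1.249 r 274.8  tool-frame shift to knob [143.9   0.  229.7] j [-0.55  0.67  0.57 -0.    1.9  -1.97]
```

View pics/e.png

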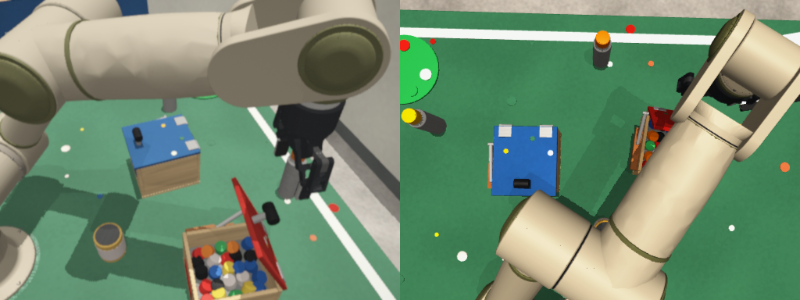

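The lid stands propped with its edge at (238,182) and its knob at (270,212) in the left view. The gripper is clear above it, and the blue lid is shut.

```bash
python3 -c "
from rig import ctrl
print(ctrl.finish_job())"
```

```text
the job is handed in; nothing more can be done
None
```

The red lid is propped open on its stay at roughly 1.15 rad with the gripper clear above it, the blue lid stayed shut, and I handed the job in at about 13.5 s; the judge's result was not shown.

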